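# Load a stone slide under the spring clip of an inspection stage

## Robot

A 7-joint arm with a two-finger parallel gripper is mounted at the origin on a cart in front of the work surface, level with it; the furniture and walls round the work are solid. World frame = base frame: x ahead of the robot, y to its left, z up, the work surface at z = 0. Lengths are in m, angles in rad, forces in N, time in s.
With the tool pointing down it reaches from about 0.425 to 0.925 m from the base axis. Payload 6.8 kg.
Tool frame: the origin (TCP) lies between the finger pads; the fingertips stand 17 mm ahead of it and the grasp point (between the pads) lies 2 mm behind it; z points along the fingers, x is the direction in which the jaws open and shut, and the axes are right-handed (so a half turn about z gives the same grasp; the last joint's range is limited). The gripper opens to 85 mm and grips with 20 to 120 N. Pads are 22 mm wide; open, the fingers measure 114 mm over their backs; the gripper's body (76 mm by 85 mm) begins 54 mm behind the grasp point. The pads swing forward as they close: fully open they stand 13 mm farther back than shut.
Start: joints at [1, 0.477, 0.022, 1.555, -0.011, 1.109, -0.083], TCP at [0.301, -0.604, 0.248] pointing down, gripper open.
Joint ranges: [-2.96, 2.96], [-0.34, 2.1], [-1.41, 1.46], [0.24, 2.44], [-1.37, 4.51], [0.17, 1.92], [-2.96, 2.96]. Speed limits (rad/s): [2.39, 2.39, 3.14, 3.14, 3.14, 3.14, 3.14].

## Interface

Orientations are given as a unit quaternion [w, x, y, z].
In Python, from station import readout, read_camera, get_calibration, bot, models gives the robot as it stands.
- The arm moves only by the tool carry_out, never from a script. Its argument "deltas" is a list of rows, each a list of 2 entries, a list of its own where there are three numbers: the shift along the tool's x, y, z in cm, then the turn about the tool's z in degrees. A call has 1 to 10 rows; each row is the pose to reach, as a shift and turn from the pose measured when the call began, along the tool's axes at that moment; what a row does not reach only later rows make up. A row lasts 1/8 s, in which the tool goes at most 62.5 mm and 10.7 degrees, less where a joint would pass 70% of its speed; a pose out of reach is approached as far as the arm can. A call with a gripper value outside its range is refused whole. "hand" is the opening, from 0 (shut) to 1 (fully open), set as the call begins (left out, the last holds). The fingers move at their own pace and stop on an object; "newtons" is the grip in N (left out, the last holds). Time passes only in rows, so rows that repeat a pose let the fingers close. It gives the time, the measured TCP pose, the force and the opening at its end, in the units of the state.
- readout.get_obs(): the state, without advancing time (a new reading comes with each control period).
- read_camera(name): name is "scene" or "top" or "wrist"; returns the picture (400x640x3 uint8, red, green, blue); there is no depth.
- get_calibration(name): a dict with "fov_y" (degrees; the focal length in pixels is half the picture's height over the tangent of half this angle, whatever the lens; pixels are square), "cx", "cy" (the principal point, pixels), "D" ([k1, k2, p1, p2, k3] as OpenCV has them; the pictures are not rectified), "world_from_camera" (4x4, takes a point from camera to world coordinates). Camera axes: x right, y down, z forward; pixel columns grow to the right and rows downward; lengths in m; the calibration is good to about 2 mm. A picture is of the moment at which its call begins: read the wrist's pose just before it. get_calibration takes no time and is no camera call; for the wrist camera it gives the pose at the moment of the call.
- bot.hand_in(): hands the job in, once; it reports no verdict.
Trained networks look in the newest picture that a camera, given by its name, has taken for a name from the list of things; names that differ only in an ending like _2 or _b are one class to them, and where a whole thing is asked for, a point or a joint stands for the part that bears it (a point fixed in the world has none). Each returns a list of dicts, best first, with "score" (0 to 1); they miss things now and then, are a little off and sometimes report something else, mostly with a low value. They report only what shows in the picture. A call takes as long as a camera call. They do not tell look-alikes from the thing itself.
- models.spot_in(query, camera): "centre" ([row, column] in pixels, amid what is visible of it).
The state is a dict: "t": time; "q": joint angles; "joint_vel": joint speeds; "joint_torque": joint torques, N m; "eef_pos": TCP position; "tool_rot": TCP orientation; "contact_force": force on the tool from outside, world axes, zero at the start; "torque": the same for the moment, N m; "gripper_width": opening from 0.0 (shut) to 1.0 (fully open).
Only numpy, scipy, OpenCV 4.12 (cv2) and the standard library are available. Lean on these libraries where they do the work, as an engineer would, in place of code of your own. Each camera call takes 0.05 s, during which the arm holds its last target. There are 200 camera calls.

## Task

Load the white stone slide into the inspection stage: with one fingertip press the red paddle to hold the spring clip open, and meanwhile with the other fingertip push the slide along its channel, beneath the clip's foot, until it is fully home against the dark end stop. Then let go of the paddle so that the foot closes onto the slide. Only push the slide, never lift it, and leave the other things on the bench alone.

Things in the scene. Friction and masses are not known exactly. Their poses are not given: they have to be found in the camera images.
- stage: Fixed aluminium stage, 156 mm long. Origin: on the bench surface under the middle of the channel's centre line; x = loading direction (away from the robot within 0.35 rad), y left, z up. Channel floor 16 mm above the bench, y = -22.5 to +22.5 mm, open at the rear (x = -78 mm), between rails 5 mm high, 6 mm wide. Left of it (y = 30 to 86 mm) the base is 9 mm high and carries the clip
- stop (a point): middle of the rear face of the dark end stop, at the channel floor: stage x = 70 mm, 16 mm above the bench. The stop is 11 mm high. The slide is home when its front edge touches it: slide origin at stage x = 35 mm
- slide: Loose flat white slide, 70 (x) x 42 (y) x 7 mm, 0.1 kg, an oval green stone fixed on top, lying in the channel (1.5 mm play each side), axes as the stage's. Origin: centre of its underside. At the start its origin is at stage x = -10 to +7 mm (front edge 3 to 20 mm short of the clip's foot), so it must travel 28 to 45 mm
- slide_lip (a point): middle of the rear face of the slide's raised lip (to be pushed towards +x), 11 mm above the slide's underside, 35 mm behind its origin. The lip is 36 mm wide (y), 7 mm thick, and its top is 16 mm above the underside, 32 mm above the bench
- clip (a joint): angle of the spring clip, rad: 0 at rest (foot down, paddle tilted up), 0.45 at its stop, paddle level. Above 0.2 the foot clears the slide (0.25 to 0.4 is good to hold); about 0.17 when the foot rests on the slide. A spring drives it back: about 2 N on the paddle's middle line at the start, 6.5 N at 0.45
- clip_pin (a point): middle of the clip's pin, the hinge axis, along the stage's x at y = 38 mm, 25 mm above the bench, held in three dark ears at stage x = -72, 28 and 72 mm, 11 mm wide, up to 31 mm above the bench
- paddle (a point): Red-topped paddle of the clip, left of the channel: 88 mm along the stage's x (-80 to +8 mm), 34 mm across. Origin: middle of its top face. At rest tilted 0.45 rad, left edge up, origin at stage y = 64 mm, 32 mm above the bench; at 0.3 rad 24 mm; fully pressed level, 20 mm above the bench at y = 65 mm. A fingertip can slide along x while pressing; the other then stands low enough to meet the lip
- foot (a point): The clip's steel foot, a lying round bar 8 mm thick, 12 mm long; origin at its centre, at stage x = 51 mm, y = 14 mm. At rest its underside is 3 mm above the channel floor, so it blocks the slide until the paddle is pressed; closed on the slide it presses its top with about 4 N
- steel_cup: Grey steel cup, 57 mm across and 54 mm high; bystander, to be left alone. Origin: centre of its underside
- tin_round: Round tin, 69 mm across, 25 mm high; bystander, to be left alone. Origin: centre of its underside
- turquoise_2: Turquoise stone, 14 x 21 mm; bystander, to be left alone. Origin: centre of its underside
- loupe: Black loupe, 34 mm across, 26 mm high; bystander, to be left alone. Origin: centre of its underside
- pliers_red: Pliers with red handles, 145 mm long; bystander, to be left alone. Origin: centre of its underside
- round_punch: Punch, 105 mm long; bystander, to be left alone. Origin: centre of its underside
- tape_roll: White tape roll, 45 mm across, 12 mm high; bystander, to be left alone. Origin: centre of its underside
- ring_wax: Ring with an orange stone, 27 mm; bystander, to be left alone. Origin: centre of its underside
Not all that is in view belongs to the job. Of the things that look like the slide, the smallest one is meant.

How it is judged:
By the outcome, as a careful person would: the job done as asked, in the order asked, and still so for the second after the job is handed in, with the robot touching nothing.
It also fails if it takes over 38 s, if anything falls off the work surface, if the arm or the gripper's body presses on something with over 40 N, if the wrist force passes 120 N, or if a joint passes its speed limit or range.

## Working session

There is one attempt and no reset: what is moved stays moved. The work goes in short steps, Python scripts to look and compute and a tool call to move; the robot and the scene stay as the last step left them, time stands still between calls to the robot, and variables do not carry over. Pictures are saved under pics/ and viewed, about 8 in all and at most 12, crops included, and the job is handed in when it is done.

Besides the shell and the picture viewer there is one more tool, called in YAML: its name, and indented under it one key for each argument. carry_out: Moves the arm, as the interface text tells. Its arguments: {"type":"object","properties":{"deltas":{"type":"array"},"hand":{"type":"number"},"newtons":{"type":"number"}},"required":["deltas"]}

```bash
ls; mkdir -p pics; cat > h.py <<'E'
import numpy as np, cv2
from station import readout, read_camera, get_calibration, bot, models
def K(c):
    f=200/np.tan(np.radians(c["fov_y"])/2); return np.array([[f,0,c["cx"]],[0,f,c["cy"]],[0,0,1.]])
def px2w(name,rc,z,c=None):
    c=c or get_calibration(name); T=np.array(c["world_from_camera"])
    rc=np.atleast_2d(rc).astype(float)
    n=cv2.undistortPoints(rc[:,::-1].reshape(-1,1,2).copy(),K(c),np.array(c["D"],float)).reshape(-1,2)
    d=np.c_[n,np.ones(len(n))]@T[:3,:3].T; o=T[:3,3]
    return o+d*((z-o[2])/d[:,2])[:,None]
def w2px(name,P,c=None):
    c=c or get_calibration(name); T=np.linalg.inv(np.array(c["world_from_camera"]))
    p,_=cv2.projectPoints(np.atleast_2d(P).astype(float),cv2.Rodrigues(T[:3,:3])[0],T[:3,3],K(c),np.array(c["D"],float))
    return p.reshape(-1,2)[:,::-1]
def save(name,fn):
    im=read_camera(name); cv2.imwrite("pics/"+fn,im[:,:,::-1]); return im
E
python3 - <<'E'
from h import *
s=save("scene","s0.png"); t=save("top","t0.png")
for n in ["scene","top"]:
    c=get_calibration(n); print(n,c["fov_y"],np.round(c["world_from_camera"],3).tolist())
    for q in ["stage","slide","slide_lip","paddle","foot","clip","stop","steel_cup"]:
        print(q,[(np.round(d["centre"]),round(d["score"],2)) for d in models.spot_in(q,n)][:4])
cv2.imwrite("pics/both0.png",np.vstack([s,t])[:,:,::-1][::1])
o=readout.get_obs(); print(o)
E
```

```text
pics
scene 48.00537843126226 [[-0.692, -0.532, 0.488, -0.009], [-0.722, 0.493, -0.486, 0.538], [0.018, -0.688, -0.725, 0.847], [0.0, 0.0, 0.0, 1.0]]
stage [(array([211., 301.]), 0.77)]
slide [(array([190., 372.]), 0.94), (array([241., 368.]), 0.82), (array([199., 312.]), 0.67)]
slide_lip [(array([199., 314.]), 0.87), (array([241., 373.]), 0.72), (array([188., 371.]), 0.65)]
paddle [(array([214., 302.]), 0.84)]
foot [(array([216., 300.]), 0.65)]
clip [(array([215., 296.]), 0.61)]
stop [(array([210., 302.]), 0.91)]
steel_cup [(array([150., 381.]), 0.63)]
top 43.05178376331483 [[0.013, -0.988, 0.157, 0.276], [-1.0, -0.012, 0.003, -0.012], [-0.001, -0.157, -0.988, 1.458], [0.0, 0.0, 0.0, 1.0]]
stage [(array([242., 398.]), 0.57)]
slide [(array([187., 314.]), 0.86), (array([214., 365.]), 0.62), (array([251., 323.]), 0.59)]
slide_lip [(array([214., 367.]), 0.89), (array([248., 322.]), 0.64), (array([184., 317.]), 0.53), (array([157., 406.]), 0.23)]
paddle [(array([192., 292.]), 0.74)]
foot [(array([189., 293.]), 0.9)]
clip [(array([196., 293.]), 0.69)]
stop [(array([189., 303.]), 0.73), (array([188., 315.]), 0.41)]
steel_cup [(array([186., 412.]), 0.79)]
{'t': 0.9, 'q': array([ 0.99992807,  0.47697563,  0.02242942,  1.55537914, -0.01149544,
        1.10930949, -0.0831035 ]), 'joint_vel': array([ 8.32222515e-04, -5.41536641e-05, -9.20439258e-04, -3.71835635e-04,
        3.61538331e-04, -5.25541979e-05,  1.43529869e-04]), 'joint_torque': array([ 3.58502648e-04, -5.96313250e+01,  1.60680637e+00, -2.81552303e+01,
        1.26431204e-02,  1.61258529e-03, -1.13972371e-05]), 'eef_pos': array([ 0.30133902, -0.60403208,  0.24833366]), 'tool_rot': array([ 1.45126269e-05,  8.50406816e-01, -5.26125694e-01,  2.47865487e-05]), 'contact_force': array([ 0.22105842, -0.09264175,  0.35688014]), 'torque': array([0.02020867, 0.01450665, 0.03487024]), 'gripper_width': 1.001654230209912}
```

```bash
python3 - <<'E'
import cv2,numpy as np
s=cv2.imread("pics/s0.png");t=cv2.imread("pics/t0.png")
cv2.imwrite("pics/v1.png",cv2.resize(t[130:280,240:440],None,fx=4,fy=4,interpolation=cv2.INTER_CUBIC))
cv2.imwrite("pics/v2.png",cv2.resize(s[110:290,240:440],None,fx=3.3,fy=3.3,interpolation=cv2.INTER_CUBIC))
E
```

```text
(no output)
```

View pics/v1.png

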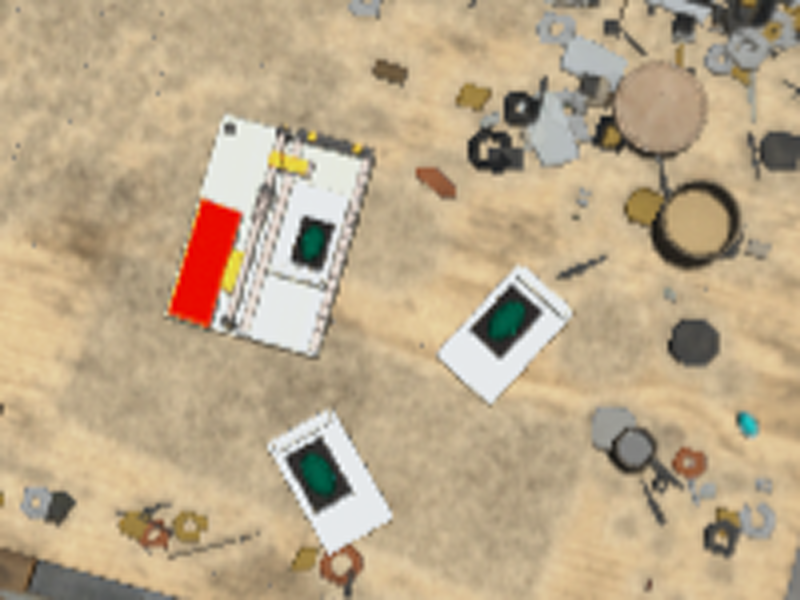

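View pics/v2.png

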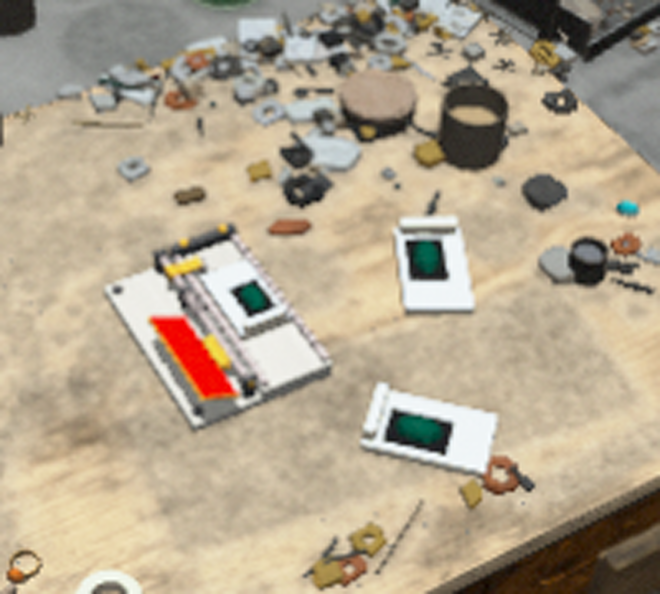

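Candidates that look like the slide (top picture, row,col): (187,314) lying in the channel, (214,366) and (251,322) loose on the bench. The one in the channel is clearly smallest, so that one is meant. Next I fit the stage pose from its corners.

```bash
python3 - <<'E'
from h import *
c=get_calibration("top")
def p(x,y,z): return px2w("top",[130+y/4-.4,240+x/4-.4],z,c)[0]
rr=p(315,356,.021); fr=p(373,153,.024); 
print("rear right",rr,"front right",fr, "yaw",np.arctan2(*(fr-rr)[1::-1]))
lf=p(228,116,.009); print("left front",lf)
pr=[p(168,317,.036),p(210,328,.025),p(241,210,.025),p(203,200,.038)]; print("paddle",np.round(pr,3))
yaw=np.arctan2(*(pr[2]-pr[1])[1::-1]); print(yaw)
lip=p(298,280,.03); print("lip",lip)
for ya in [-.28]:
    R=np.array([[np.cos(ya),-np.sin(ya)],[np.sin(ya),np.cos(ya)]])
    for w,l in [(rr,(-.078,-.0285)),(fr,(.078,-.0285)),(lf,(.078,.086)),(pr[1],(-.080,.049)),(pr[2],(.008,.049))]:
        print(np.round(w[:2]-R@np.array(l),4))
w=get_calibration("wrist"); print(w["fov_y"],np.round(w["world_from_camera"],3).tolist())
E
```

```text
rear right [ 0.45665261 -0.00202427  0.021     ] front right [ 0.60471806 -0.04205401  0.024     ] yaw -0.264039569806795
left front [0.63463796 0.064194   0.009     ]
paddle [[0.481 0.102 0.036]
 [0.475 0.073 0.025]
 [0.561 0.053 0.025]
 [0.566 0.079 0.038]]
-0.23387307785596018
lip [0.50997111 0.01075546 0.03      ]
[0.5395 0.0038]
[0.5376 0.0069]
[0.5359 0.0031]
[0.5387 0.0039]
[0.5401 0.0077]
66.10983529689966 [[0.446, -0.863, -0.237, 0.361], [-0.895, -0.431, -0.118, -0.574], [-0.0, 0.265, -0.964, 0.374], [0.0, 0.0, 0.0, 1.0]]
```

carry_out:
  deltas:
    - [[-5,-5,0],5]
    - [[-10,-10,0],10]
    - [[-15,-15.5,0],15]
    - [[-20,-20.5,0],20]
    - [[-25,-25.5,0],25]
    - [[-30,-31,0],30]
    - [[-35,-36,0],35]
    - [[-40,-41,0],41]
    - [[-44,-45,0],41]
    - [[-47.7,-49,0],41]
  hand: 0.6

```text
t: 2.15
eef_pos: [0.5076, -0.012, 0.2488]
tool_rot: [0.0, -0.612, 0.791, -0.0]
contact_force: [1.4, -0.2, -0.3]
gripper_width: 0.6
```

carry_out:
  deltas:
    - [[0,0,0],0]
    - [[0,0,0],0]

```text
t: 2.4
eef_pos: [0.5075, -0.0124, 0.2487]
tool_rot: [0.0, -0.612, 0.791, -0.001]
contact_force: [0.5, -0.2, -0.7]
gripper_width: 0.6
```

```bash
python3 - <<'E'
from h import *
o=readout.get_obs(); print(o["t"],o["eef_pos"],o["tool_rot"],o["gripper_width"],o["contact_force"])
im=save("wrist","w1.png")
import json
c=get_calibration("wrist"); json.dump({k:np.asarray(v).tolist() for k,v in c.items()},open("w1.json","w"))
for q in ["slide","slide_lip","paddle","foot","clip_pin","stop"]:
    print(q,[(np.round(d["centre"]),round(d["score"],2)) for d in models.spot_in(q,"wrist")][:3])
E
```

```text
2.4 [ 0.50753051 -0.01241576  0.24874354] [ 1.56928810e-04 -6.12348596e-01  7.90587653e-01 -5.79768439e-04] 0.5997364438866721 [ 0.52237554 -0.23104782 -0.65415278]
slide [(array([268., 350.]), 0.95), (array([144., 305.]), 0.81), (array([168., 431.]), 0.62)]
slide_lip [(array([143., 305.]), 0.93), (array([169., 432.]), 0.7), (array([267., 349.]), 0.66)]
paddle [(array([174., 253.]), 0.56)]
foot [(array([173., 255.]), 0.88)]
clip_pin [(array([176., 256.]), 0.94), (array([219., 514.]), 0.71), (array([148., 271.]), 0.3)]
stop [(array([148., 269.]), 0.86), (array([174., 252.]), 0.73)]
```

View pics/w1.png

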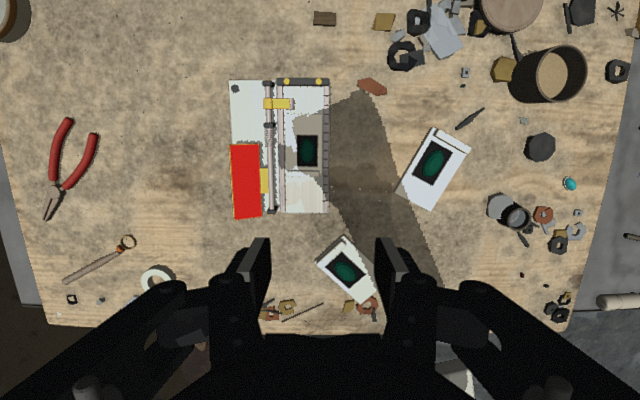

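```bash
python3 - <<'E'
import cv2
t=cv2.imread("pics/w1.png")
cv2.imwrite("pics/v4.png",cv2.resize(t[72:226,215:345],None,fx=3.8,fy=3.8,interpolation=cv2.INTER_CUBIC))
E
```

```text
(no output)
```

View pics/v4.png

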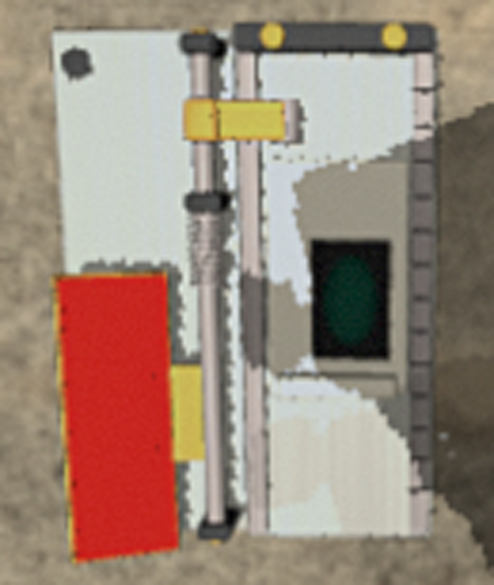

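```bash
cat > fit.py <<'E'
from h import *
import json
from scipy.optimize import least_squares
c=json.load(open("w1.json"))
px=lambda x,y:(72+(y+.5)/3.8-.5,215+(x+.5)/3.8-.5)
C=[((57,275),(8,79.3,39.4)),((166,274),(8,48.7,24.6)),((179,547),(-80,48.7,24.6)),((75,562),(-80,79.3,39.4)),
((53,31),(78,86,9)),((432,535),(-78,-28.5,18)),((268,534),(-78,22.5,18)),((207,202),(28,38,31)),((203,44),(72,38,31)),((218,522),(-72,38,31))]
obs=np.array([px(*a) for a,_ in C]); L=np.array([b for _,b in C])/1000
def W(p,L):
    s,k=np.sin(p[2]),np.cos(p[2]); L=np.atleast_2d(L)
    return np.c_[p[0]+k*L[:,0]-s*L[:,1],p[1]+s*L[:,0]+k*L[:,1],L[:,2]]
r=least_squares(lambda p:(w2px("wrist",W(p,L),c)-obs).ravel(),[.538,.005,-.26],loss="soft_l1")
p=r.x; print(p); print(np.round(w2px("wrist",W(p,L),c)-obs,1).tolist())
def toS(w):
    s,k=np.sin(p[2]),np.cos(p[2]); d=w[:,:2]-p[:2]; return np.c_[d[:,0]*k+d[:,1]*s,-d[:,0]*s+d[:,1]*k]*1000
if __name__=="__main__":
    for n,a,z in [("lip top rear L",(275,376),.032),("lip top rear R",(393,393),.032),("lip lower",(275,402),.016),("stop",(340,52),.027),("foot end",(300,120),.027)]:
        print(n,toS(px2w("wrist",px(*a),z,c)))
    o=readout.get_obs(); w=o["tool_rot"]; print("tcp stage",toS(o["eef_pos"][None]))
    from scipy.spatial.transform import Rotation as Ro
    R=Ro.from_quat(np.r_[w[1:],w[0]]).as_matrix(); print("toolx ang",np.degrees(np.arctan2(R[1,0],R[0,0])),"want",np.degrees(p[2])-90)
    t=W(p,[-.066,.033,.1])[0]; print("shift to (-66,33,z.1) cm",np.round(100*R.T@(t-o["eef_pos"]),2))
E
python3 fit.py
```

```text
[ 5.39985127e-01 -2.29193412e-04 -2.67927962e-01]
[[-0.7, 0.1], [-1.4, 2.2], [0.9, 1.6], [0.7, 0.3], [-1.4, -0.3], [1.6, -0.8], [1.3, 0.5], [-0.3, -0.6], [-1.1, -0.6], [2.9, -0.8]]
lip top rear L [[-22.58745583  18.44489646]]
lip top rear R [[-27.2727531  -16.60640948]]
lip lower [[-33.6670487  20.3887865]]
stop [[69.38479739 -0.63602372]]
foot end [[50.72193253 10.79219865]]
tcp stage [[-27.96837299 -20.93261499]]
toolx ang -104.59780668839522 want -105.35114144069564
shift to (-66,33,z.1) cm [-5.44  3.75 14.87]
```

carry_out:
  deltas:
    - [[-2,1.5,5],0.7]
    - [[-4,2.8,10],0.7]
    - [[-5.4,3.4,14.5],0.7]
    - [[-5.4,3.4,17.5],0.7]
    - [[-5.4,3.4,17.5],0.7]

```text
t: 3.38
eef_pos: [0.4868, 0.0473, 0.0721]
tool_rot: [-0.002, -0.607, 0.795, 0.001]
contact_force: [0.1, 0.1, 0.2]
gripper_width: 0.601
```

```bash
python3 - <<'E'
from fit import *
o=readout.get_obs(); print(o["t"],o["eef_pos"],toS(o["eef_pos"][None]),o["contact_force"],o["gripper_width"])
s=save("scene","s2.png"); t=save("top","t2.png"); w=save("wrist","w2.png")
json.dump({k:np.asarray(v).tolist() for k,v in get_calibration("wrist").items()},open("w2.json","w"))
R=lambda a,f:cv2.resize(a,None,fx=f,fy=f,interpolation=cv2.INTER_CUBIC)
a=R(s[150:270,240:360],3.3); b=R(t[140:235,270:365],4.17); n=396
a=cv2.resize(a,(n,n)); b=cv2.resize(b,(n,n))
cv2.imwrite("pics/v5.png",np.hstack([a,b])[:,:,::-1])
E
```

```text
[ 5.39985127e-01 -2.29193412e-04 -2.67927962e-01]
[[-0.7, 0.1], [-1.4, 2.2], [0.9, 1.6], [0.7, 0.3], [-1.4, -0.3], [1.6, -0.8], [1.3, 0.5], [-0.3, -0.6], [-1.1, -0.6], [2.9, -0.8]]
3.375 [0.48676243 0.04728458 0.07207392] [[-63.90229486  31.72870603]] [0.07469474 0.08201002 0.24560918] 0.6005352571178441
```

View pics/v5.png

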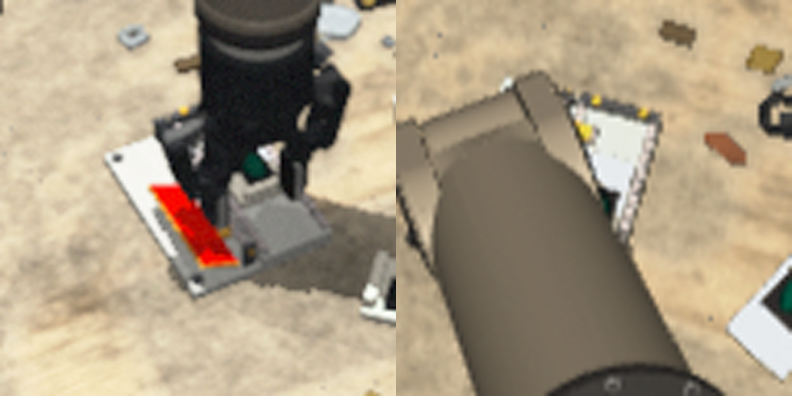

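View pics/w2.png

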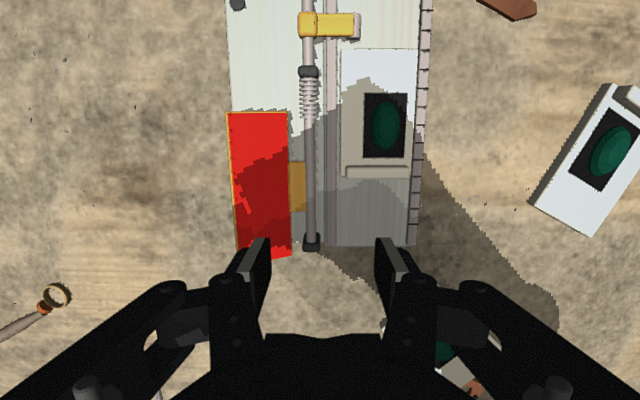

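```bash
python3 - <<'E'
from fit import *
import fit
c2=json.load(open("w2.json"))
C=[((227,112.5),(8,79.3,39.4)),((290,111.5),(8,48.7,24.6)),((291.5,256),(-80,48.7,24.6)),((308,71.5),(28,38,31)),((311,243),(-72,38,31)),((414,246),(-78,-28.5,18)),((336,245),(-78,22.5,18))]
o2=np.array([a[::-1] for a,_ in C],float);L2=np.array([b for _,b in C])/1000
r=least_squares(lambda p:(w2px("wrist",W(p,L2),c2)-o2).ravel(),p,loss="soft_l1")
fit.p=r.x; print("fit2",r.x); print(np.round(w2px("wrist",W(r.x,L2),c2)-o2,1).tolist())
o=readout.get_obs(); print(toS(o["eef_pos"][None]))
for n,a,z in [("lip top rear",(345,177),.032),("",(409,178),.032),("lip topfront",(347,167),.032),("",(408,166),.032),("slide front",(341,48),.023),("",(418,49),.023)]:
    print(n,toS(px2w("wrist",a[::-1],z,c2)))
# finger tips
for z in (.045,.05,.055,.06): print(z,toS(px2w("wrist",[[238,252],[238,269],[238,376],[238,393]],z,c2)).round(1).tolist())
w=o["tool_rot"]
from scipy.spatial.transform import Rotation as Ro
R=Ro.from_quat(np.r_[w[1:],w[0]]).as_matrix(); print(np.degrees(np.arctan2(R[1,0],R[0,0])),np.degrees(r.x[2])-90, R[:,2])
print("cam",toS(np.array(c2["world_from_camera"])[None,:3,3]))
E
```

```text
[ 5.39985127e-01 -2.29193412e-04 -2.67927962e-01]
[[-0.7, 0.1], [-1.4, 2.2], [0.9, 1.6], [0.7, 0.3], [-1.4, -0.3], [1.6, -0.8], [1.3, 0.5], [-0.3, -0.6], [-1.1, -0.6], [2.9, -0.8]]
fit2 [ 0.54074535  0.00174417 -0.2600243 ]
[[-1.5, -0.4], [-1.0, -0.5], [0.3, 3.0], [-1.1, -0.3], [5.8, -0.0], [1.9, 0.5], [3.7, -0.1]]
[[-61.32685316  31.03143349]]
lip top rear [[-28.25425125  18.19168464]]
 [[-29.05235188 -17.75364066]]
lip topfront [[-22.63186625  17.14434612]]
 [[-22.26404884 -16.76335705]]
slide front [[40.35159768 20.30911112]]
 [[ 39.9405629  -21.19051437]]
0.045 [[-59.1, 69.5], [-59.1, 60.1], [-59.6, 1.8], [-59.7, -7.5]]
0.05 [[-57.0, 68.2], [-57.1, 59.2], [-57.5, 2.8], [-57.6, -6.3]]
0.055 [[-55.0, 67.0], [-55.0, 58.2], [-55.4, 3.7], [-55.5, -5.0]]
0.06 [[-52.9, 65.7], [-53.0, 57.3], [-53.4, 4.6], [-53.5, -3.8]]
-105.3508845976678 -104.89829484863772 [ 3.20220269e-03 -2.16558958e-04 -9.99994849e-01]
cam [[ 4.97086825 30.48412217]]
```

carry_out:
  deltas:
    - [[0,0,1],0]
    - [[0,0,2],0]
    - [[0,0,2.2],0]
    - [[0,0,2.2],0]

```text
t: 4.03
eef_pos: [0.4893, 0.0475, 0.0528]
tool_rot: [0.001, -0.606, 0.795, -0.001]
contact_force: [0.7, -0.3, -0.2]
gripper_width: 0.596
```

carry_out:
  deltas:
    - [[0,0,0.3],0]
    - [[0,0,0.3],0]

```text
t: 4.28
eef_pos: [0.4893, 0.0475, 0.0497]
tool_rot: [0.001, -0.606, 0.795, -0.001]
contact_force: [0.7, 0.3, 0.3]
gripper_width: 0.601
```

carry_out:
  deltas:
    - [[0,0,0.3],0]
    - [[0,0,0.3],0]

```text
t: 4.53
eef_pos: [0.4891, 0.0475, 0.0464]
tool_rot: [0.001, -0.606, 0.795, -0.001]
contact_force: [-0.1, -0.2, -0.6]
gripper_width: 0.597
```

carry_out:
  deltas:
    - [[0,0,0.3],0]
    - [[0,0,0.3],0]

```text
t: 4.78
eef_pos: [0.4895, 0.0477, 0.0435]
tool_rot: [0.001, -0.606, 0.795, -0.001]
contact_force: [-0.5, 0.5, 3.2]
gripper_width: 0.596
```

carry_out:
  deltas:
    - [[0,0,0.3],0]
    - [[0,0,0.3],0]

```text
t: 5.03
eef_pos: [0.4896, 0.048, 0.0405]
tool_rot: [0.001, -0.607, 0.795, -0.001]
contact_force: [-0.6, 2.6, 4.3]
gripper_width: 0.6
```

carry_out:
  deltas:
    - [[0,0,0.3],0]
    - [[0,0,0.3],0]

```text
t: 5.28
eef_pos: [0.4896, 0.0481, 0.0374]
tool_rot: [0.001, -0.607, 0.795, -0.001]
contact_force: [-0.4, 1.6, 5.2]
gripper_width: 0.601
```

carry_out:
  deltas:
    - [[0,0,0.33],0]
    - [[0,0,0.33],0]

```text
t: 5.52
eef_pos: [0.4896, 0.0479, 0.0341]
tool_rot: [0.001, -0.607, 0.795, -0.001]
contact_force: [-1.1, 0.6, 6.5]
gripper_width: 0.599
```

```bash
python3 - <<'E'
from h import *
w=save("wrist","w3.png"); s=save("scene","s3.png")
b=cv2.resize(w[0:300,200:450],(500,600),interpolation=cv2.INTER_CUBIC)
a=cv2.resize(s[170:250,270:350],(300,300),interpolation=cv2.INTER_CUBIC)
cv=np.zeros((600,800,3),np.uint8); cv[:,:500]=b; cv[:300,500:]=a
cv2.imwrite("pics/v7.png",cv[:,:,::-1])
E
```

```text
(no output)
```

View pics/v7.png

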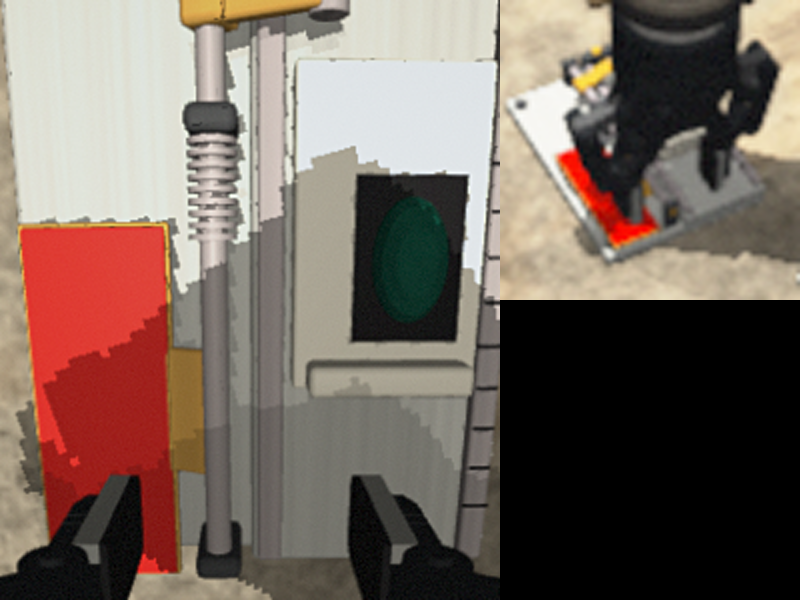

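```bash
python3 - <<'E'
from h import *
p=[.5405,.0010,-.263]
def W(L):
    s,k=np.sin(p[2]),np.cos(p[2]); L=np.atleast_2d(L)/1000
    return np.c_[p[0]+k*L[:,0]-s*L[:,1],p[1]+s*L[:,0]+k*L[:,1],L[:,2]]
c=get_calibration("wrist")
# paddle top face in pin frame, level (0.45): y 27+-17, z -5
for a in (0.2,.25,.3,.35,.4,.45):
    t=.45-a; P=[]
    for dy in (44,10): P.append((8,38+dy*np.cos(t)+5*np.sin(t),25+dy*np.sin(t)-5*np.cos(t)))
    q=w2px("wrist",W(P),c); print(a,np.round(P,1).tolist(),q.round(1).tolist(),"width",np.round(q[1,1]-q[0,1],1))
print(readout.get_obs()["eef_pos"], "obs LF (112.5,210) RF (112,284) width 74")
E
```

```text
0.2 [[8.0, 81.9, 31.0], [8.0, 48.9, 22.6]] [[109.4, 199.6], [108.7, 282.6]] width 83.0
0.25 [[8.0, 82.1, 28.8], [8.0, 48.8, 22.1]] [[109.5, 201.1], [108.8, 283.1]] width 82.0
0.3 [[8.0, 82.3, 26.6], [8.0, 48.6, 21.6]] [[109.6, 202.7], [108.8, 283.6]] width 80.9
0.35 [[8.0, 82.3, 24.4], [8.0, 48.4, 21.0]] [[109.7, 204.6], [108.8, 284.2]] width 79.6
0.4 [[8.0, 82.2, 22.2], [8.0, 48.2, 20.5]] [[109.8, 206.7], [108.8, 284.8]] width 78.1
0.45 [[8.0, 82.0, 20.0], [8.0, 48.0, 20.0]] [[109.9, 208.9], [108.8, 285.5]] width 76.6
[0.48955954 0.04790547 0.03418049] obs LF (112.5,210) RF (112,284) width 74
```

carry_out:
  deltas:
    - [[0,0,-0.18],0]
    - [[0,-0.4,-0.18],0]
    - [[0,-0.8,-0.18],0]
    - [[0,-1.2,-0.18],0]
    - [[0,-1.6,-0.18],0]
    - [[0,-2.0,-0.18],0]
    - [[0,-2.0,-0.18],0]

```text
t: 6.5
eef_pos: [0.5075, 0.0421, 0.0357]
tool_rot: [-0.0, -0.607, 0.795, -0.0]
contact_force: [-3.9, -0.0, 5.8]
gripper_width: 0.595
```

carry_out:
  deltas:
    - [[0,-0.3,0],0]
    - [[0,-0.6,0],0]
    - [[0,-0.9,0],0]
    - [[0,-1.2,0],0]
    - [[0,-1.2,0],0]

```text
t: 7.12
eef_pos: [0.5171, 0.0387, 0.0352]
tool_rot: [-0.002, -0.607, 0.795, 0.001]
contact_force: [-4.8, 0.4, 6.0]
gripper_width: 0.602
```

```bash
python3 - <<'E'
from h import *
w=save("wrist","w4.png")
o=readout.get_obs(); print(o["t"],o["contact_force"],o["torque"])
cv2.imwrite("pics/v8.png",cv2.resize(w[0:300,200:450],(500,600),interpolation=cv2.INTER_CUBIC)[:,:,::-1])
E
```

```text
7.175 [-5.01675755  0.79965588  7.01893136] [0.38333689 1.05412579 0.14993076]
```

View pics/v8.png

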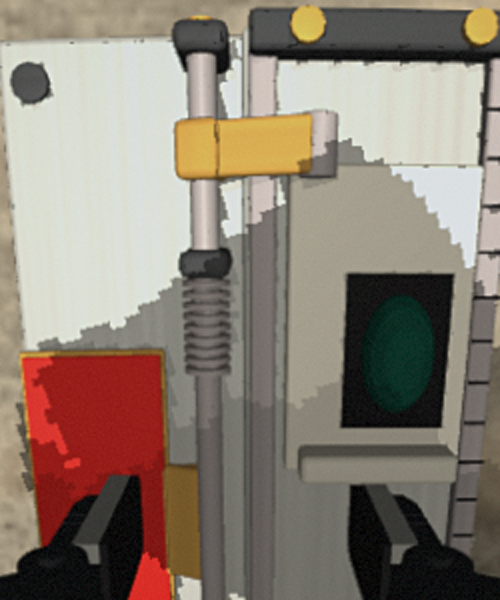

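carry_out:
  deltas:
    - [[0,-0.3,-0.05],0]
    - [[0,-0.6,-0.05],0]
    - [[0,-0.9,-0.05],0]
    - [[0,-1.2,-0.05],0]
    - [[0,-1.5,-0.05],0]
    - [[0,-1.8,-0.05],0]
    - [[0,-1.8,-0.05],0]

```text
t: 8.05
eef_pos: [0.5323, 0.0337, 0.0351]
tool_rot: [-0.004, -0.607, 0.795, 0.002]
contact_force: [-5.5, 1.7, 7.2]
gripper_width: 0.601
```

carry_out:
  deltas:
    - [[0,-0.2,0],0]
    - [[0,-0.2,0],0]

```text
t: 8.3
eef_pos: [0.5324, 0.0336, 0.0348]
tool_rot: [-0.006, -0.607, 0.795, 0.003]
contact_force: [-5.2, 2.7, 7.6]
gripper_width: 0.601
```

carry_out:
  deltas:
    - [[0,-0.3,-0.05],0]
    - [[0,-0.5,-0.05],0]
    - [[0,-0.5,-0.05],0]

```text
t: 8.68
eef_pos: [0.5346, 0.0328, 0.0348]
tool_rot: [-0.008, -0.607, 0.794, 0.004]
contact_force: [-6.7, 2.6, 8.6]
gripper_width: 0.602
```

```bash
python3 - <<'E'
from h import *
w=save("wrist","w5.png")
o=readout.get_obs(); print(o["t"],o["contact_force"],o["torque"])
cv2.imwrite("pics/v9.png",cv2.resize(w[0:300,200:450],(500,600),interpolation=cv2.INTER_CUBIC)[:,:,::-1])
E
```

```text
8.725 [-6.32337032  2.72195747  8.78281064] [0.75195699 1.36079295 0.12919982]
```

View pics/v9.png

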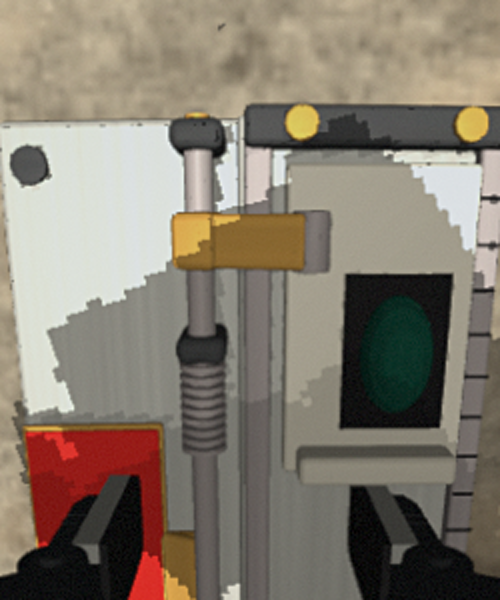

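carry_out:
  deltas:
    - [[0,-0.4,-0.25],0]
    - [[0,-0.6,-0.25],0]
    - [[0,-0.6,-0.25],0]

```text
t: 9.1
eef_pos: [0.5376, 0.0316, 0.0367]
tool_rot: [-0.01, -0.608, 0.794, 0.006]
contact_force: [-8.2, 2.5, 8.7]
gripper_width: 0.598
```

carry_out:
  deltas:
    - [[0,-0.5,-0.2],0]
    - [[0,-0.6,-0.2],0]
    - [[0,-0.6,-0.2],0]

```text
t: 9.48
eef_pos: [0.5379, 0.0315, 0.0372]
tool_rot: [-0.014, -0.608, 0.794, 0.009]
contact_force: [-11.2, 4.9, 8.1]
gripper_width: 0.6
```

```bash
python3 - <<'E'
from h import *
w=save("wrist","w6.png")
o=readout.get_obs(); print(o["t"],o["contact_force"],o["torque"])
cv2.imwrite("pics/v10.png",cv2.resize(w[0:300,200:450],(500,600),interpolation=cv2.INTER_CUBIC)[:,:,::-1])
E
```

```text
9.525 [-12.07202445   5.30668914   6.45247903] [ 1.3378249   2.50427259 -0.30114898]
```

View pics/v10.png

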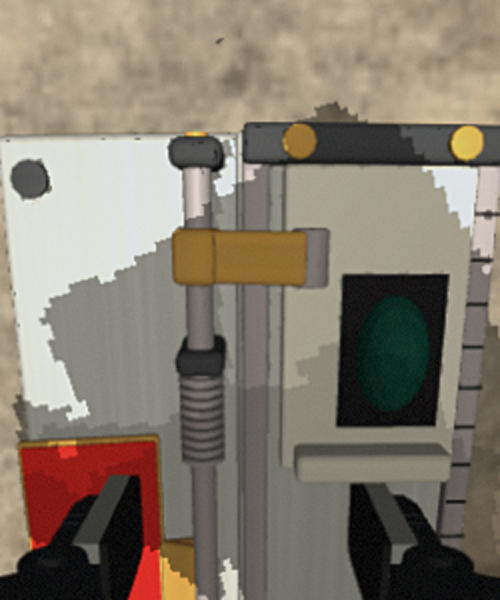

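carry_out:
  deltas:
    - [[0,0.2,0],0]
    - [[0,0.5,0],0]
    - [[0,0.8,0],0]
    - [[0,0.8,0],0]

```text
t: 10.02
eef_pos: [0.5322, 0.0328, 0.0382]
tool_rot: [-0.013, -0.607, 0.794, 0.008]
contact_force: [3.0, -1.3, 5.4]
gripper_width: 0.602
```

carry_out:
  deltas:
    - [[0,0,-0.4],0]
    - [[0,0,-0.8],0]
    - [[0,0,-1.2],0]
    - [[0,0,-1.6],0]
    - [[0,0,-2.0],0]
    - [[0,0,-4],0]
    - [[0,0,-7],0]
    - [[0,0,-10],0]
    - [[0,0,-10],0]

```text
t: 11.15
eef_pos: [0.5368, 0.0334, 0.1405]
tool_rot: [-0.011, -0.607, 0.794, 0.006]
contact_force: [0.6, 0.1, -1.1]
gripper_width: 0.603
```

```bash
python3 - <<'E'
from h import *
w=save("wrist","w7.png"); s=save("scene","s7.png")
o=readout.get_obs(); print(o["t"],o["contact_force"],o["eef_pos"])
cv=np.zeros((560,800,3),np.uint8)
cv[:,:440]=cv2.resize(w[40:250,215:380],(440,560),interpolation=cv2.INTER_CUBIC)
cv[:360,440:]=cv2.resize(s[165:255,265:355],(360,360),interpolation=cv2.INTER_CUBIC)
cv2.imwrite("pics/v11.png",cv[:,:,::-1])
E
```

```text
11.25 [-0.17734474 -0.73549823 -0.71292532] [0.53496258 0.03300256 0.13810787]
```

View pics/v11.png

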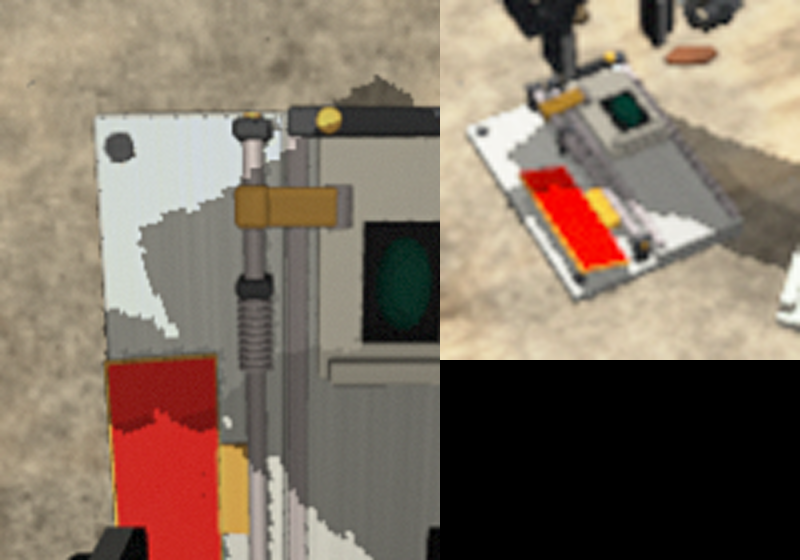

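```bash
python3 -c "
from station import bot; print(bot.hand_in())"
```

```text
the job is handed in; nothing more can be done
None
```

I loaded the slide and handed the job in at about 11.3 s. It sits against the dark end stop with the clip's foot closed on it.

**What I did:**
- I took the slide lying in the channel, the smallest of the three look-alikes.
- The left fingertip pressed the paddle while the right fingertip pushed the lip about 30 mm, passing under the raised foot.
- The slide stalled at about 12 N, where I had worked out the home position to be.
- I backed off about 6 mm with the paddle still pressed, so the slide would not be lifted, then raised the gripper.

**Last checks:**
- The final wrist and scene pictures show no gap between the slide's front edge and the stop. The foot lies on the slide and the paddle has partly sprung back.
- The gripper is clear at about 0.14 m, with force readings down to noise.
- I did not measure the remaining gap or the final clip angle in numbers; I judged both from the pictures.

**What disagreed:**
- **Stage position:** the top and wrist cameras differed by about 5 mm sideways, and I used the wrist camera.
- **Clip angle while pushing:** the paddle's outline suggested it was near its stop (0.45 rad), above the 0.25 to 0.4 recommended. The height and contact reading suggested about 0.38. I eased up by about 2 mm, but the upward force still climbed to about 8.7 N during the push. The foot stayed clear of the slide throughout.
- **Tool tilt:** the tool tilted by about 2° under the pushing force.

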